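# Drag a piston out from under the parts rack and kit it

## Robot

A 7-joint arm with a two-finger parallel gripper is mounted at the origin on the work surface. World frame = base frame: x ahead of the robot, y to its left, z up, the work surface at z = 0. Lengths are in m, angles in rad, forces in N, time in s.
With the tool pointing down it reaches from about 0.425 to 0.925 m from the base axis. Payload 6.8 kg.
Tool frame: the origin (TCP) lies midway between the tips of the shut fingers; the grasp point (between the pads) lies 19 mm behind it; z points along the fingers, y is the direction in which the jaws open and shut (so a half turn about z gives the same grasp; the last joint's range is limited). The gripper opens to 85 mm and grips with 20 to 120 N. Pads are 22 mm wide; open, the fingers measure 114 mm over their backs; the gripper's body (76 mm by 85 mm) begins 54 mm behind the grasp point. The pads swing forward as they close: fully open they stand 13 mm farther back than shut.
Start: joints at [-1.421, 0.477, 0.022, 1.555, -0.011, 1.109, -0.083], TCP at [0.172, 0.653, 0.231] pointing down, gripper open.
Joint ranges: [-2.96, 2.96], [-0.34, 2.1], [-1.41, 1.46], [0.24, 2.44], [-1.37, 4.51], [0.17, 1.92], [-2.96, 2.96]. Speed limits (rad/s): [2.39, 2.39, 3.14, 3.14, 3.14, 3.14, 3.14].

## Interface

Orientations are given as a unit quaternion [w, x, y, z].
In Python, from station import readout, eyes, ticket gives the robot as it stands. The module is installed in compiled form; this text tells all that it offers.
- The arm moves only by the shell command python3 -m crank 'ROWS' [FORCE]. ROWS is JSON, a list of rows, each an object of numbers: "jaw": the opening in per cent of the stroke, from 0 (shut) to 100 (fully open); "x", "y", "z": the shift along the tool's x, y, z in mm; "ax", "ay", "az": the turn, a rotation vector about the tool's x, y, z in degrees. In form: [{"jaw": .., "x": .., "y": .., "z": .., "ax": .., "ay": .., "az": ..}, ...]. A call has 1 to 12 rows; each row shifts and turns the commanded pose from where the row before left it, along the tool's axes as they then stand; what a row does not reach is not made up. A row lasts 1/8 s, in which the tool goes at most 62.5 mm and 10.7 degrees, less where a joint would pass 70% of its speed; a pose out of reach is approached as far as the arm can. A call with a gripper value outside its range is refused whole. The fingers move at their own pace and stop on an object; FORCE is the grip in N (left out, the last holds). Time passes only in rows, so rows that do not move let the fingers close. It gives the time, the measured TCP pose, the force and the opening at its end, in the units of the state.
- readout.get_obs(): the state, without advancing time (a new reading comes with each control period).
- eyes.read_camera(name): name is "scene" or "top"; returns (picture, depth): 400x640x3 uint8, red, green, blue; 400x640 float32, m along the optical axis (not along the pixel's ray), 0 where there is no reading.
- eyes.calibration(name): a dict with "fx", "fy", "cx", "cy" (pixels), "k1" (the pictures are not rectified: a ray, as slopes to the right and down, at radius r is drawn at 1 + k1 r^2 times it, then the intrinsics apply), "R" (3x3) and "t" (3): a world point X has camera coordinates R X + t. Camera axes: x right, y down, z forward; pixel columns grow to the right and rows downward; lengths in m; the calibration is good to about 2 mm. A picture is of the moment at which its call begins. calibration takes no time and is no camera call.
- ticket.hand_in(): hands the job in, once; it reports no verdict.
The state is a dict: "t": time; "q": joint angles; "joint_vel": joint speeds; "joint_torque": joint torques, N m; "eef_pos": TCP position; "tool_rot": TCP orientation; "contact_force": force on the tool from outside, world axes, zero at the start; "torque": the same for the moment, N m; "gripper_width": opening from 0.0 (shut) to 1.0 (fully open).
Only numpy, scipy, OpenCV 4.12 (cv2) and the standard library are available. Lean on these libraries where they do the work, as an engineer would, in place of code of your own. Each camera call takes 0.05 s, during which the arm holds its last target. There are 200 camera calls.

## Task

Draw the drag hook out of its sleeve, lay it down on the bench and take it again by its wooden handle; with it, hook inside the open-topped piston under the wire rack and drag that piston, standing, right out in front of the rack, never reaching in to it with the gripper. Lay the hook down flat on the bench outside rack, sleeve and carton, then lift the piston and lower it gently (do not drop it) to stand, open end up, on the floor of the empty compartment of the kit carton. Leave every other part and box as it stands.

Things in the scene. Friction and masses are not known exactly. Their poses are not given: they have to be found in the camera images.
- hook: Drag hook, 194 mm long, 180 g. Origin under the middle of its wooden handle, x towards the hook, z up. Handle block 80 (x) x 24 x 36 (z) mm standing on the bench, x -40..40, holding the centre of mass. At the start the handle is inside the sleeve, the hook pointing out.
- hook_tip (a point): Lower end of the hook's blade, at (152, 0, 3) mm of the hook: 4 mm thick (x), 26 mm wide (y), it hangs down from the end of the shaft. The square 10 mm steel shaft runs over x = 40 to 150 mm, its middle at z = 45 mm; at the start only its last 55 mm or more and the blade are out of the sleeve.
- piston: Piston to kit: aluminium cup standing crown down, open end up, outside diameter 64, height 50, wall 6, floor 8 mm thick (inside diameter 52 mm), two dark pin eyes, about 300 g. Origin in the middle of its underside, z up through the open end. It starts in any of the rack's three places, standing on the bench.
- rack: Fixed low wire rack, no floor: roof of thin wires 146 to 157 mm above the bench. Origin on the bench under the middle of its front edge; x runs into the rack, y along the front. Round legs 12 mm thick, 160 mm tall at x = 0 and 170, y = -180 and 180 mm. Three places near y = -105, 0, 105 mm, 60 to 80 mm behind the front edge.
- sleeve: Fixed grey steel tool sleeve, no floor, 40 mm wide and 66 high outside, 32 wide and 62 high inside. Origin on the bench 100 mm in front of its open mouth, x pointing out of the mouth; it takes x = -239 to -100 mm. The hook slides out along x. It stands left or right of the rack's front, the kit carton on the other side.
- kit: Fixed low open kit carton, 240 (x) x 140 (y) mm, walls 28 mm high and 5 mm thick, floor 5 mm thick. Origin in the middle of its underside. A 28 mm high divider across the middle makes two compartments of about 112 x 130 mm, centred at x = -59 and 59 mm.
- pad: Fixed white paper sheet 90 x 100 x 3 mm lying on the floor in the middle of the empty compartment; origin in the middle of its underside (5 mm above the bench). Its top is 8 mm above the bench.
- filler: Loose cardboard box 70 x 72 x 50 mm already in the other compartment. Bystander, origin under its middle.
- crown: Loose aluminium piston standing crown up (closed top), diameter 64, height 58 mm, under the rack. Bystander, origin under its middle.
- carton: Loose yellow box 60 x 60 x 70 mm under the rack. Bystander, origin under its middle.
- can: Loose white can, diameter 60, height 75 mm, standing in front of the rack. Bystander, origin under its middle.
- liner: Loose steel liner ring, diameter 90, height 60 mm, beside the rack. Bystander, origin under its middle.
- spare: Loose yellow box 80 x 80 x 55 mm beside the rack. Bystander, origin under its middle.
There are look-alikes about, which are no part of the job. There is more than one size of the hook; the job needs the largest.

How it is judged:
On the way, in this order (a step that is already met when the one before it is completed fails the run):
1. the hook has been drawn out of its sleeve and lies flat on the bench, let go (height (world z) of hook below 0.008 m and angle between hook's own z axis and vertical below 0.1 rad and x of hook in the frame of sleeve above -0.055 m and linear speed of hook below 0.02 m/s and contact force between the fingers and hook below 0.1 N), for 0.2 s.
2. the hook's tip is inside the piston, still under the rack, with the hook's handle held (x of piston in the frame of rack above 0.04 m and horizontal distance between hook_tip and piston below 0.028 m and z of hook_tip in the frame of piston below 0.045 m and contact force between the fingers and hook above 1 N and distance between the grasp point and hook below 0.065 m), for 0.05 s.
3. the piston stands in front of the rack with the hook, held by its handle, still inside it (x of piston in the frame of rack below -0.045 m and angle between piston's own z axis and vertical below 0.15 rad and horizontal distance between hook_tip and piston below 0.03 m and z of hook_tip in the frame of piston below 0.05 m and contact force between the fingers and hook above 1 N and distance between the grasp point and hook below 0.065 m), for 0.05 s.
At the end, for the whole second after the job is handed in: Piston upright (0.08 rad), open end up, at rest on the floor of the empty compartment, within 45 mm of the pad's middle. Hook let go, still, flat on the bench (within 8 mm, tilt under 0.1 rad), handle out of the sleeve, tip not under the rack (all of step 1 and horizontal distance between piston and pad below 0.045 m and height (world z) of piston between 0.003 and 0.013 m and angle between piston's own z axis and vertical below 0.08 rad and linear speed of piston below 0.02 m/s and (x of hook_tip in the frame of rack below 0 m or y of hook_tip in the frame of rack below -0.17 m or y of hook_tip in the frame of rack above 0.17 m)); the robot touches nothing.
It fails at once if the gripper touches the piston while it is still under the rack (contact force between the fingers and piston above 0.3 N and x of piston in the frame of rack above -0.02 m).
It fails at once if the piston is tipped over (angle between piston's own z axis and vertical above 0.6 rad).
It fails at once if the piston is dropped or thrown into the carton (horizontal distance between piston and pad below 0.045 m and height (world z) of piston below 0.05 m and linear speed of piston above 0.45 m/s and contact force between the fingers and piston below 0.1 N).
It fails at once if another part or box (other piston, yellow box, white can, box in the carton, steel ring, second yellow box) is shifted by more than 25 mm (distance of any of crown, carton, can, filler, liner, spare from where it was at the start of the episode above 0.025 m).
It also fails if it takes over 72 s, if anything falls off the work surface, if the arm or the gripper's body presses on something with over 40 N, if the wrist force passes 120 N, or if a joint passes its speed limit or range.

## Working session

There is one attempt and no reset: what is moved stays moved. The work goes in short steps, Python scripts to look and compute and a shell command to move; the robot and the scene stay as the last step left them, time stands still between calls to the robot, and variables do not carry over. Pictures are saved under pics/ and viewed, about 8 in all and at most 12, crops included, and the job is handed in when it is done.

```bash
mkdir -p pics; cat > h.py <<'E'
import numpy as np, cv2
from station import readout, eyes, ticket
def K(n):
    c=eyes.calibration(n); return c,np.array([[c['fx'],0,c['cx']],[0,c['fy'],c['cy']],[0,0,1.]]),np.array([c['k1'],0,0,0,0.])
def ray(n,uv):
    c,k,d=K(n); p=cv2.undistortPoints(np.array(uv,float).reshape(-1,1,2),k,d)[:,0]
    R=np.array(c['R']);t=np.array(c['t']); D=np.c_[p,np.ones(len(p))]
    return -R.T@t, D@R
def plane(n,uv,z):
    o,d=ray(n,uv); return o+d*((z-o[2])/d[:,2])[:,None]
def proj(n,X):
    c,k,d=K(n); R=np.array(c['R']);t=np.array(c['t'])
    return cv2.projectPoints(np.array(X,float).reshape(-1,1,3),cv2.Rodrigues(R)[0],t,k,d)[0][:,0]
def cloud(n,dep):
    v,u=np.mgrid[0:400,0:640]; o,d=ray(n,np.c_[u.ravel(),v.ravel()])
    P=o+d*dep.reshape(-1,1); P[dep.ravel()==0]=np.nan; return P.reshape(400,640,3)
E
python3 - <<'E'
from h import *
for n in('scene','top'):
    p,d=eyes.read_camera(n); np.savez(n+'0.npz',p=p,d=d); cv2.imwrite(f'pics/{n}0.png',p[:,:,::-1])
    c=eyes.calibration(n); print(n,-np.array(c['R']).T@np.array(c['t']),c['fx'],np.array(c['R'])[2], (d>0).mean())
s=readout.get_obs();print(s)
E
```

```text
scene [0.91618856 0.3686712  0.9550217 ] 375.4415747746416 [-0.38119566 -0.38126609 -0.84221496] 0.99616796875
top [ 0.33561213 -0.03267646  0.94357531] 377.49366719127477 [ 0.19666071 -0.03532215 -0.97983514] 0.99587890625
{'t': 0.1, 'q': array([-1.42110917,  0.47774784,  0.02232379,  1.55637274, -0.01151358,
        1.10931137, -0.08313416]), 'joint_vel': array([ 0.00069893, -0.00092948, -0.00123411, -0.00177715,  0.00077126,
       -0.00112027, -0.00125148]), 'joint_torque': array([ 4.29932130e-03, -5.97756815e+01,  1.61354531e+00, -2.81953043e+01,
        1.29096833e-02,  5.01625735e-03, -1.97236881e-05]), 'eef_pos': array([0.17194182, 0.65216229, 0.23039368]), 'tool_rot': array([-5.76055226e-05,  1.28538733e-01,  9.91704120e-01, -8.53881930e-04]), 'contact_force': array([ 0.63071265,  0.35015253, -0.26017898]), 'torque': array([ 0.00332883,  0.01583016, -0.00275211]), 'gripper_width': 1.0026378764546482}
```

View pics/top0.png

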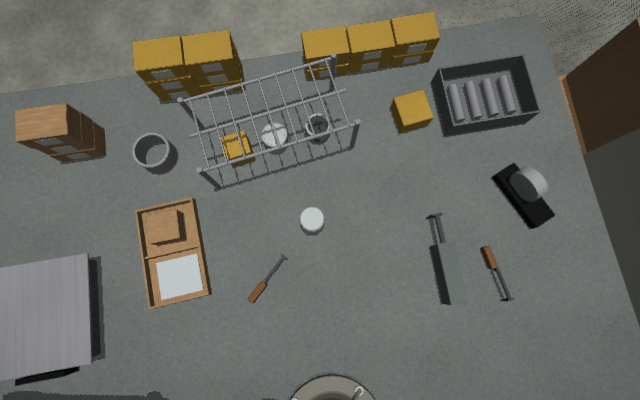

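View pics/scene0.png

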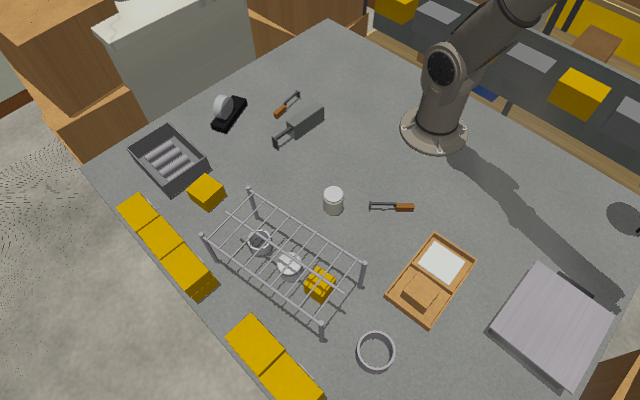

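```bash
python3 - <<'E'
from h import *
p=np.load('top0.npz'); P=cloud('top',p['d']); im=p['p']
print('tcp proj',proj('top',[[.172,.653,.231],[0,0,0]]),proj('scene',[[.172,.653,.231]]))
np.set_printoptions(precision=3,suppress=True)
bench=P[225:235,350:360].reshape(-1,3); print('bench z',np.nanmean(bench[:,2]))
L=plane('top',[[200,171],[357,122],[333,58],[180,100]],.16); print('legs FL FR BR BL\n',L, np.linalg.norm(L[0]-L[1]),np.linalg.norm(L[1]-L[2]))
def rect(u0,v0,u1,v1,z0,z1):
    m=np.zeros((400,640),bool); m[v0:v1,u0:u1]=1
    m&=(P[...,2]>z0)&(P[...,2]<z1); q=P[m]; r=cv2.minAreaRect(q[:,:2].astype(np.float32)*1000); print(len(q),'z',np.median(q[:,2]),'rect',r); return q
print('sleeve');q=rect(415,195,475,320,.058,.075)
print('hook');q=rect(415,195,475,245,.03,.057)
print('kit');q=rect(130,190,215,310,.02,.036)
# pad white
m=(im.min(2)>170); m[:, :140]=0;m[:,215:]=0;m[:230]=0
v,u=np.nonzero(m); print('pad',plane('top',[[u.mean(),v.mean()]],.008),len(u))
# can
m=(P[...,2]>.068)&(P[...,2]<.085); m[:195]=0;m[245:]=0;m[:,:290]=0;m[:,335:]=0;print('can',np.nanmean(P[m],0))
m=np.zeros((400,640),bool);m[110:142,300:335]=1
big=cv2.resize(im[80:200,170:370][:,:,::-1],(800,480),interpolation=cv2.INTER_CUBIC)
s=np.load('scene0.npz')['p'][180:330,190:380][:,:,::-1]
b2=cv2.resize(im[200:310,410:520][:,:,::-1],(440,440))
cv2.imwrite('pics/c1.png',cv2.resize(np.vstack([big,np.hstack([cv2.resize(s,(480,380)),cv2.resize(b2,(320,380))])]),(800,600*1)) )
E
```

```text
tcp proj [[-76.54059258 452.40459893]
 [331.35317715 430.61190335]] [[651.63731746 252.84737892]]
bench z -0.00013930348297924055
legs FL FR BR BL
 [[ 0.599  0.186  0.16 ]
 [ 0.654 -0.167  0.16 ]
 [ 0.815 -0.141  0.16 ]
 [ 0.769  0.212  0.16 ]] 0.3570879995103981 0.16378654710869214
sleeve
1146 z 0.06610572454991553 rect ((296.82598876953125, -329.64617919921875), (41.405853271484375, 137.6476287841797), 89.04466247558594)
hook
184 z 0.0498730476378863 rect ((402.0875244140625, -330.0830383300781), (70.44669342041016, 27.505298614501953), 0.16776593029499054)
kit
1156 z 0.02731901351539784 rect ((456.3476257324219, 311.77850341796875), (240.07354736328125, 142.23963928222656), 4.130845069885254)
pad [[0.396 0.305 0.008]] 1547
can [ 0.471 -0.033  0.075]
```

View pics/c1.png

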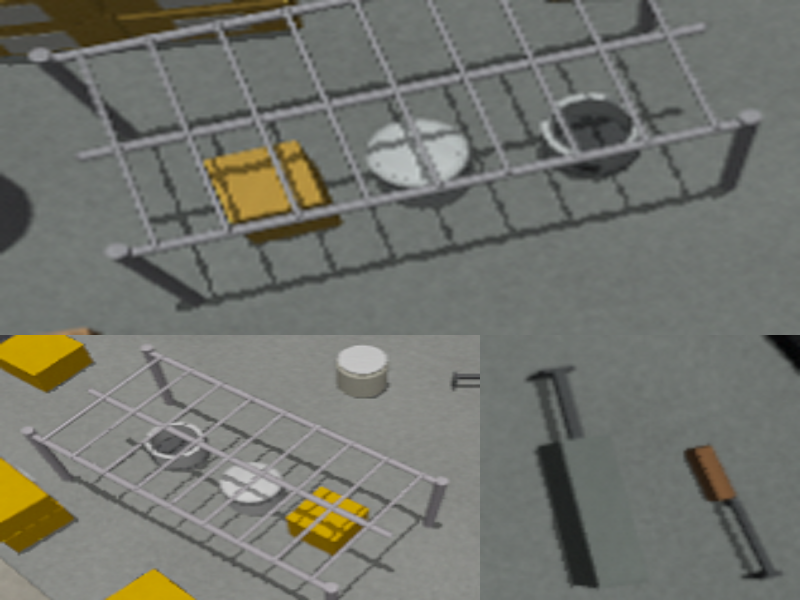

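The piston is the open cup in the rack's right-hand place, at about (318,127) in the top view. The hook in the sleeve points towards +x, at about (435,220). I'll set off around the rack and measure the piston as I go.

```bash
cat >> h.py <<'E'
from scipy.spatial.transform import Rotation as Ro
def need(X,yaw=None):
    """tool-frame shift (mm) to X at the present orientation, and az (deg) to put jaw axis y_t at world angle yaw"""
    s=readout.get_obs(); w,x,y,z=s['tool_rot']; R=Ro.from_quat([x,y,z,w]); M=R.as_matrix()
    print('t %.2f'%s['t'],'tcp',s['eef_pos'].round(4),'q',s['q'].round(2),'F',s['contact_force'].round(1),'w %.3f'%s['gripper_width'])
    print('jaw angle %.2f'%np.degrees(np.arctan2(M[1,1],M[0,1])),'tool z',M[:,2].round(4))
    if X is not None: print('shift',(M.T@(np.array(X)-s['eef_pos'])*1000).round(1))
E
python3 -m crank '[{"jaw":100,"z":-25,"az":-7.4},{"jaw":100,"z":-25,"az":-7.4},{"jaw":100,"z":-20}]' 
python3 - <<'E'
from h import *
np.set_printoptions(precision=4,suppress=True)
need(None)
print(plane('top',[[318,127.3]],.05),plane('scene',[[259.3,239.4]],.05))
fm=np.array([.6265,.0095]);
for uv,n in(([318,127.3],'top'),([259.3,239.4],'scene')):
    d=plane(n,[uv],.05)[0,:2]-fm; print('rack',d@[.988,.154],d@[-.154,.988])
# scene leg tops: from crop
S=lambda u,v:[190+u/480*190,180+(v-335)/.6977/380*150]
print(plane('scene',[S(440,482),S(330,588),S(28,432),S(149,350)],.16))
E
```

```text
t 0.10 tcp [0.1719 0.6522 0.2304] q [-1.42  0.48  0.02  1.56 -0.01  1.11 -0.08] F [ 0.6  0.4 -0.3] w 1.003
jaw angle 75.23 tool z [-0.0003 -0.0017 -1.    ]
[[ 0.7006 -0.0867  0.05  ]] [[ 0.7072 -0.0814  0.05  ]]
rack 0.05835730878742881 -0.10647487456953403
rack 0.06570520050277183 -0.10223556067615916
[[ 0.6044  0.1914  0.16  ]
 [ 0.7709  0.2159  0.16  ]
 [ 0.8235 -0.1365  0.16  ]
 [ 0.6554 -0.1588  0.16  ]]schema error: expected keys jaw, x, y, z, ax, ay, az
```

```bash

python3 -m crank '[{"jaw":100,"x":0,"y":0,"z":-25,"ax":0,"ay":0,"az":-7.4},{"jaw":100,"x":0,"y":0,"z":-25,"ax":0,"ay":0,"az":-7.4},{"jaw":100,"x":-40,"y":-30,"z":-10,"ax":0,"ay":0,"az":0},{"jaw":100,"x":-40,"y":-30,"z":0,"ax":0,"ay":0,"az":0},{"jaw":100,"x":-40,"y":-30,"z":0,"ax":0,"ay":0,"az":0}]' 
python3 -c "
from h import *
need([.55,0,.3])"
```

```text
t: 0.72
eef_pos: [0.2932, 0.5615, 0.291]
tool_rot: [-0.0, -0.0, 1.0, -0.0]
contact_force: [-0.2, 1.2, 0.1]
gripper_width: 1.007
t 0.72 tcp [0.2932 0.5615 0.291 ] q [-1.2   0.36  0.01  1.59 -0.    1.19  0.39] F [-0.2  1.2  0.1] w 1.007
jaw angle 90.04 tool z [-1.e-04 -5.e-04 -1.e+00]
shift [-256.4 -561.7   -8.7]
```

```bash

python3 -m crank '[{"jaw":100,"x":-30,"y":-40,"z":0,"ax":0,"ay":0,"az":0},{"jaw":100,"x":-30,"y":-45,"z":0,"ax":0,"ay":0,"az":0},{"jaw":100,"x":-30,"y":-45,"z":0,"ax":0,"ay":0,"az":0},{"jaw":100,"x":-30,"y":-45,"z":0,"ax":0,"ay":0,"az":0},{"jaw":100,"x":-30,"y":-45,"z":0,"ax":0,"ay":0,"az":0},{"jaw":100,"x":-30,"y":-45,"z":0,"ax":0,"ay":0,"az":0},{"jaw":100,"x":-20,"y":-50,"z":0,"ax":0,"ay":0,"az":0},{"jaw":100,"x":-10,"y":-50,"z":0,"ax":0,"ay":0,"az":0},{"jaw":100,"x":0,"y":-50,"z":0,"ax":0,"ay":0,"az":0},{"jaw":100,"x":0,"y":-50,"z":0,"ax":0,"ay":0,"az":0},{"jaw":100,"x":0,"y":-50,"z":0,"ax":0,"ay":0,"az":0},{"jaw":100,"x":0,"y":-50,"z":0,"ax":0,"ay":0,"az":0}]' >/dev/null
python3 -m crank '[{"jaw":100,"x":10,"y":-45,"z":0,"ax":0,"ay":0,"az":0},{"jaw":100,"x":10,"y":-45,"z":0,"ax":0,"ay":0,"az":0},{"jaw":100,"x":10,"y":-45,"z":0,"ax":0,"ay":0,"az":0},{"jaw":100,"x":10,"y":-45,"z":0,"ax":0,"ay":0,"az":0},{"jaw":100,"x":15,"y":-45,"z":0,"ax":0,"ay":0,"az":0},{"jaw":100,"x":15,"y":-45,"z":0,"ax":0,"ay":0,"az":0},{"jaw":100,"x":15,"y":-20,"z":20,"ax":0,"ay":0,"az":0},{"jaw":100,"x":0,"y":0,"z":0,"ax":0,"ay":0,"az":0}]' >/dev/null
python3 -c "
from h import *
need([.408,-.330,.12])"
```

```text
t 3.23 tcp [ 0.4152 -0.2933  0.27  ] q [-0.02  0.17  0.59  1.93 -0.11  1.07  2.18] F [0.8 1.  0.8] w 1.002
jaw angle 89.78 tool z [-3.1e-03  8.0e-04 -1.0e+00]
shift [  6.5 -36.8 150. ]
```

```bash

python3 -m crank '[{"jaw":60,"x":5,"y":-18,"z":40,"ax":0,"ay":0,"az":0},{"jaw":60,"x":2,"y":-18,"z":50,"ax":0,"ay":0,"az":0},{"jaw":60,"x":0,"y":0,"z":50,"ax":0,"ay":0,"az":0},{"jaw":60,"x":0,"y":0,"z":40,"ax":0,"ay":0,"az":0},{"jaw":60,"x":0,"y":0,"z":34,"ax":0,"ay":0,"az":0},{"jaw":60,"x":0,"y":0,"z":30,"ax":0,"ay":0,"az":0},{"jaw":60,"x":0,"y":0,"z":0,"ax":0,"ay":0,"az":0}]' 40
python3 - <<'E'
from h import *
need([.408,-.330,.026])
a=eyes.read_camera('top')[0]; b=eyes.read_camera('scene')[0]
cv2.imwrite('pics/c2.png',np.hstack([cv2.resize(a[190:330,390:530],(400,400)),cv2.resize(b[70:170,240:340],(400,400))])[:,:,::-1])
E
```

```text
t: 4.1
eef_pos: [0.4104, -0.3261, 0.0257]
tool_rot: [-0.002, -0.001, 1.0, 0.001]
contact_force: [0.1, 0.1, 1.8]
gripper_width: 0.597
t 4.10 tcp [ 0.4104 -0.3261  0.0257] q [ 0.22  0.57  0.42  2.08 -0.42  0.58  2.52] F [0.1 0.1 1.8] w 0.597
jaw angle 90.13 tool z [-0.0031  0.0029 -1.    ]
shift [ 2.4 -3.9 -0.3]
```

View pics/c2.png

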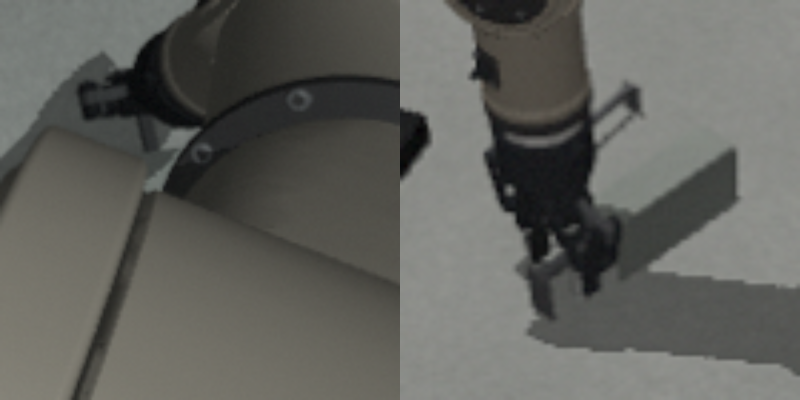

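The fingers straddle the shaft between the blade and the sleeve mouth. Next I close on it and pull 165 mm along +x.

```bash

python3 -m crank '[{"jaw":0,"x":0,"y":-4,"z":0,"ax":0,"ay":0,"az":0},{"jaw":0,"x":0,"y":0,"z":0,"ax":0,"ay":0,"az":0},{"jaw":0,"x":0,"y":0,"z":0,"ax":0,"ay":0,"az":0},{"jaw":0,"x":0,"y":0,"z":0,"ax":0,"ay":0,"az":0},{"jaw":0,"x":0,"y":0,"z":0,"ax":0,"ay":0,"az":0}]' 50
python3 -m crank '[{"jaw":0,"x":-10,"y":0,"z":0,"ax":0,"ay":0,"az":0},{"jaw":0,"x":-15,"y":0,"z":0,"ax":0,"ay":0,"az":0},{"jaw":0,"x":-15,"y":0,"z":0,"ax":0,"ay":0,"az":0},{"jaw":0,"x":-15,"y":0,"z":0,"ax":0,"ay":0,"az":0}]'
```

```text
t: 4.82
eef_pos: [0.4114, -0.3325, 0.0277]
tool_rot: [0.001, -0.0, 1.0, -0.0]
contact_force: [2.8, -0.4, 3.4]
gripper_width: 0.101
t: 5.32
eef_pos: [0.4667, -0.3319, 0.0271]
tool_rot: [-0.0, -0.0, 1.0, 0.0]
contact_force: [-2.2, 0.3, 1.9]
gripper_width: 0.101
```

```bash

python3 -m crank '[{"jaw":0,"x":-20,"y":0,"z":0,"ax":0,"ay":0,"az":0},{"jaw":0,"x":-20,"y":0,"z":0,"ax":0,"ay":0,"az":0},{"jaw":0,"x":-20,"y":0,"z":0,"ax":0,"ay":0,"az":0},{"jaw":0,"x":-20,"y":0,"z":0,"ax":0,"ay":0,"az":0},{"jaw":0,"x":-20,"y":0,"z":0,"ax":0,"ay":0,"az":0},{"jaw":0,"x":-10,"y":0,"z":0,"ax":0,"ay":0,"az":0},{"jaw":0,"x":0,"y":0,"z":1,"ax":0,"ay":0,"az":0},{"jaw":0,"x":0,"y":0,"z":0,"ax":0,"ay":0,"az":0}]'
python3 -m crank '[{"jaw":50,"x":0,"y":0,"z":0,"ax":0,"ay":0,"az":0},{"jaw":50,"x":0,"y":0,"z":0,"ax":0,"ay":0,"az":0},{"jaw":50,"x":0,"y":0,"z":0,"ax":0,"ay":0,"az":0},{"jaw":50,"x":0,"y":0,"z":0,"ax":0,"ay":0,"az":0},{"jaw":50,"x":0,"y":0,"z":-20,"ax":0,"ay":0,"az":0},{"jaw":50,"x":0,"y":0,"z":-40,"ax":0,"ay":0,"az":0},{"jaw":50,"x":-40,"y":-20,"z":-50,"ax":0,"ay":0,"az":0},{"jaw":50,"x":-40,"y":20,"z":-20,"ax":0,"ay":0,"az":0},{"jaw":50,"x":-40,"y":40,"z":0,"ax":0,"ay":0,"az":0},{"jaw":50,"x":0,"y":50,"z":0,"ax":0,"ay":0,"az":0},{"jaw":50,"x":0,"y":0,"z":0,"ax":0,"ay":0,"az":0}]'
python3 - <<'E'
from h import *
need(None)
a,da=eyes.read_camera('top'); b,_=eyes.read_camera('scene')
np.savez('t1.npz',p=a,d=da)
cv2.imwrite('pics/c3.png',np.hstack([cv2.resize(a[130:330,330:530],(400,400)),cv2.resize(b[70:190,200:320],(400,400))])[:,:,::-1])
P=cloud('top',da)
m=np.zeros((400,640),bool); m[180:260,400:470]=1
for z0,z1 in((.03,.042),(.044,.056)):
    q=P[m&(P[...,2]>z0)&(P[...,2]<z1)]; print(len(q),cv2.minAreaRect(q[:,:2].astype(np.float32)*1000) if len(q)>5 else '')
E
```

```text
t: 6.32
eef_pos: [0.578, -0.332, 0.0274]
tool_rot: [0.002, -0.0, 1.0, -0.0]
contact_force: [3.2, 1.7, 5.6]
gripper_width: 0.103
t: 7.7
eef_pos: [0.6949, -0.2338, 0.1537]
tool_rot: [0.001, -0.004, 1.0, 0.002]
contact_force: [0.0, 0.8, 0.3]
gripper_width: 0.499
t 7.70 tcp [ 0.6949 -0.2338  0.1537] q [-0.08  0.69  0.51  1.49 -0.37  1.06  2.1 ] F [0.  0.8 0.3] w 0.499
jaw angle 90.49 tool z [ 0.001   0.0036 -1.    ]
387 ((427.1063232421875, -329.8992614746094), (29.394136428833008, 193.11585998535156), 85.55838012695312)
102 ((426.2716979980469, -324.28009033203125), (14.317102432250977, 191.94155883789062), 84.1609878540039)
```

View pics/c3.png

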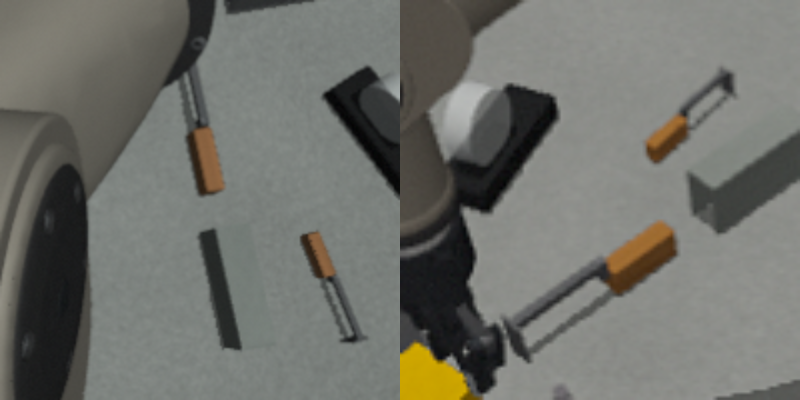

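The hook is drawn out and lies flat. Its handle, orange at about (206,160) in the left crop, is clear of the sleeve. Now I measure the handle.

```bash

python3 - <<'E'
from h import *
z=np.load('t1.npz'); P=cloud('top',z['d']); h=cv2.cvtColor(z['p'],cv2.COLOR_RGB2HSV)
m=(h[...,0]<18)&(h[...,1]>120)&(h[...,2]>60); m[:,:415]=0;m[:,450:]=0;m[:185]=0;m[240:]=0
q=P[m&(P[...,2]>.031)&(P[...,2]<.041)]; r=cv2.minAreaRect(q[:,:2].astype(np.float32)*1000); print(len(q),r,np.median(q[:,2]))
need([r[0][0]/1e3,r[0][1]/1e3,.16])
E
```

```text
282 ((450.6006164550781, -330.1334228515625), (22.573694229125977, 78.88282775878906), 88.50069427490234) 0.035895297766284584
t 7.80 tcp [ 0.693  -0.2405  0.1542] q [-0.07  0.69  0.52  1.49 -0.37  1.05  2.1 ] F [-0.1 -0.5  0.8] w 0.497
jaw angle 90.09 tool z [ 9.e-04 -8.e-04 -1.e+00]
shift [242.5 -89.3  -6. ]
```

```bash

python3 -m crank '[{"jaw":70,"x":40,"y":-15,"z":0,"ax":0,"ay":0,"az":0.6},{"jaw":70,"x":45,"y":-15,"z":0,"ax":0,"ay":0,"az":0.6},{"jaw":70,"x":45,"y":-20,"z":0,"ax":0,"ay":0,"az":0},{"jaw":70,"x":45,"y":-20,"z":0,"ax":0,"ay":0,"az":0},{"jaw":70,"x":40,"y":-18,"z":0,"ax":0,"ay":0,"az":0},{"jaw":70,"x":25,"y":0,"z":20,"ax":0,"ay":0,"az":0},{"jaw":70,"x":0,"y":0,"z":40,"ax":0,"ay":0,"az":0},{"jaw":70,"x":0,"y":0,"z":30,"ax":0,"ay":0,"az":0},{"jaw":70,"x":0,"y":0,"z":0,"ax":0,"ay":0,"az":0}]' >/dev/null
python3 -c "
from h import *
need([.4506,-.330,.007])"
```

```text
t 8.93 tcp [ 0.4492 -0.3261  0.062 ] q [ 0.14  0.55  0.49  2.   -0.4   0.69  2.43] F [-1.  -0.3  0.2] w 0.701
jaw angle 88.65 tool z [-3.3e-03  8.0e-04 -1.0e+00]
shift [-1.7 -3.9 55. ]
```

```bash

python3 -m crank '[{"jaw":70,"x":-2,"y":-4,"z":25,"ax":0,"ay":0,"az":0},{"jaw":70,"x":0,"y":0,"z":20,"ax":0,"ay":0,"az":0},{"jaw":70,"x":0,"y":0,"z":10,"ax":0,"ay":0,"az":0},{"jaw":0,"x":0,"y":0,"z":0,"ax":0,"ay":0,"az":0},{"jaw":0,"x":0,"y":0,"z":0,"ax":0,"ay":0,"az":0},{"jaw":0,"x":0,"y":0,"z":0,"ax":0,"ay":0,"az":0},{"jaw":0,"x":0,"y":0,"z":0,"ax":0,"ay":0,"az":0},{"jaw":0,"x":0,"y":0,"z":0,"ax":0,"ay":0,"az":0}]' 80
python3 -m crank '[{"jaw":0,"x":0,"y":0,"z":-10,"ax":0,"ay":0,"az":0},{"jaw":0,"x":0,"y":0,"z":-15,"ax":0,"ay":0,"az":0},{"jaw":0,"x":0,"y":0,"z":-20,"ax":0,"ay":0,"az":0},{"jaw":0,"x":0,"y":0,"z":-20,"ax":0,"ay":0,"az":0},{"jaw":0,"x":0,"y":0,"z":0,"ax":0,"ay":0,"az":0}]'
python3 -c "
from h import *
need(None)"
```

```text
t: 9.93
eef_pos: [0.4539, -0.3295, 0.0088]
tool_rot: [0.001, 0.01, 1.0, -0.0]
contact_force: [-1.1, 0.3, 7.3]
gripper_width: 0.264
t: 10.55
eef_pos: [0.4547, -0.3299, 0.0751]
tool_rot: [0.002, 0.01, 1.0, -0.001]
contact_force: [0.1, 0.3, -2.0]
gripper_width: 0.264
t 10.55 tcp [ 0.4547 -0.3299  0.0751] q [ 0.13  0.54  0.5   1.98 -0.39  0.71  2.43] F [ 0.1  0.3 -2. ] w 0.264
jaw angle 88.83 tool z [ 0.0036 -0.0018 -1.    ]
```

```bash

python3 -m crank '[{"jaw":0,"x":0,"y":0,"z":0,"ax":0,"ay":0,"az":-3.5},{"jaw":0,"x":0,"y":0,"z":0,"ax":0,"ay":0,"az":-3.5},{"jaw":0,"x":0,"y":0,"z":0,"ax":0,"ay":0,"az":-2.8},{"jaw":0,"x":0,"y":0,"z":0,"ax":0,"ay":0,"az":0}]'>/dev/null
python3 -c "
from h import *
need([.467,-.12,.075])"
```

```text
t 11.05 tcp [ 0.4531 -0.3289  0.0726] q [ 0.17  0.53  0.46  1.98 -0.35  0.7   2.56] F [-0.8 -0.2 -1.8] w 0.264
jaw angle 98.60 tool z [-5.e-04  5.e-04 -1.e+00]
shift [-45.  204.5  -2.3]
```

```bash

python3 -m crank '[{"jaw":0,"x":0,"y":25,"z":-2,"ax":0,"ay":0,"az":0},{"jaw":0,"x":0,"y":30,"z":0,"ax":0,"ay":0,"az":0},{"jaw":0,"x":-5,"y":30,"z":0,"ax":0,"ay":0,"az":0},{"jaw":0,"x":-10,"y":30,"z":0,"ax":0,"ay":0,"az":0},{"jaw":0,"x":-10,"y":30,"z":0,"ax":0,"ay":0,"az":0},{"jaw":0,"x":-10,"y":30,"z":0,"ax":0,"ay":0,"az":0},{"jaw":0,"x":-10,"y":29,"z":0,"ax":0,"ay":0,"az":0},{"jaw":0,"x":0,"y":0,"z":0,"ax":0,"ay":0,"az":0},{"jaw":0,"x":0,"y":0,"z":0,"ax":0,"ay":0,"az":0}]'>/dev/null
python3 - <<'E'
from h import *
need([.467,-.12,.075])
b,d=eyes.read_camera('scene'); np.savez('s2.npz',p=b,d=d)
a,_=eyes.read_camera('top')
A=cv2.resize(b[170:290,220:380],(800,600),interpolation=cv2.INTER_CUBIC)[:,:,::-1].copy()
s=readout.get_obs();p=s['eef_pos'];M=Ro.from_quat(np.r_[s['tool_rot'][1:],s['tool_rot'][0]]).as_matrix()
tip=p-M[:,0]*.149+np.array([0,0,.003-.0088]); print('tip',tip)
for q in proj('scene',[tip,tip+[0,0,.047],[.704,-.084,.05]]):
    cv2.circle(A,(int((q[0]+.5-220)*5),int((q[1]+.5-170)*5)),4,(0,0,255),1)
cv2.imwrite('pics/c4.png',A)
E
```

```text
t 12.18 tcp [ 0.4671 -0.1212  0.0748] q [-0.26  0.43  0.47  2.16 -0.33  0.62  2.17] F [-0.9 -0.5 -1.7] w 0.266
jaw angle 98.58 tool z [-1.e-04 -4.e-04 -1.e+00]
shift [-0.   1.2 -0.2]
tip [ 0.61434802 -0.09972188  0.0690623 ]
```

View pics/c4.png

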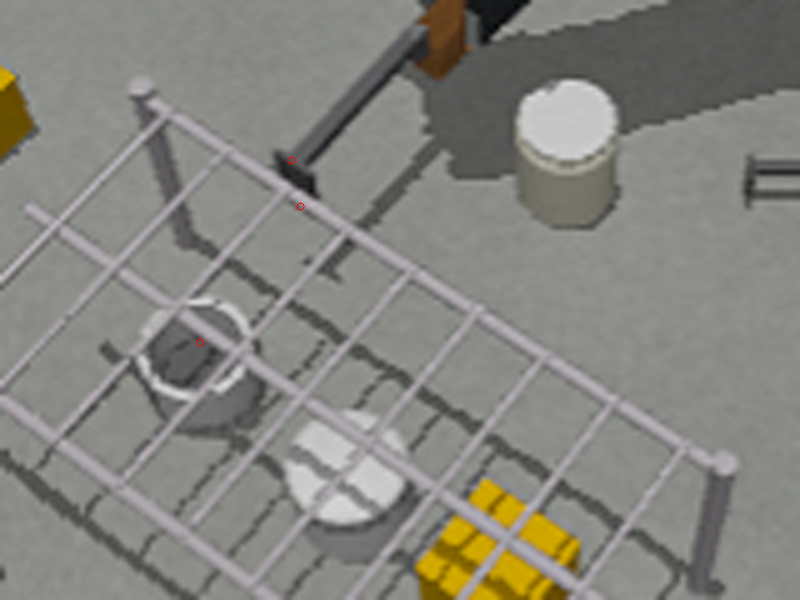

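The blade, at about (296,168), is just in front of the rack and above rim height. The piston's rim is centred at about (197,349), within 1.5 px of my estimate. I move in 93 mm and then lower.

```bash

python3 -m crank '[{"jaw":0,"x":-15,"y":1,"z":0,"ax":0,"ay":0,"az":0},{"jaw":0,"x":-20,"y":1,"z":0,"ax":0,"ay":0,"az":0},{"jaw":0,"x":-20,"y":1,"z":0,"ax":0,"ay":0,"az":0},{"jaw":0,"x":-20,"y":1,"z":0,"ax":0,"ay":0,"az":0},{"jaw":0,"x":-18,"y":0,"z":0,"ax":0,"ay":0,"az":0},{"jaw":0,"x":0,"y":0,"z":0,"ax":0,"ay":0,"az":0},{"jaw":0,"x":0,"y":0,"z":0,"ax":0,"ay":0,"az":0}]'
python3 - <<'E'
from h import *
b,d=eyes.read_camera('scene')
A=cv2.resize(b[200:270,220:300],(640,560),interpolation=cv2.INTER_CUBIC)[:,:,::-1].copy()
s=readout.get_obs();p=s['eef_pos'];M=Ro.from_quat(np.r_[s['tool_rot'][1:],s['tool_rot'][0]]).as_matrix()
tip=p-M[:,0]*.149+np.array([0,0,.003-.0088]); print('tip',tip)
for q in proj('scene',[tip,[.706,-.082,.05]]):
    cv2.circle(A,(int((q[0]+.5-220)*8),int((q[1]+.5-200)*8)),4,(0,0,255),1)
cv2.imwrite('pics/c5.png',A)
E
```

```text
t: 13.15
eef_pos: [0.558, -0.1032, 0.0746]
tool_rot: [-0.001, -0.075, 0.997, -0.0]
contact_force: [-0.4, -0.4, -2.1]
gripper_width: 0.269
tip [ 0.7051603  -0.08094805  0.06871086]
```

View pics/c5.png

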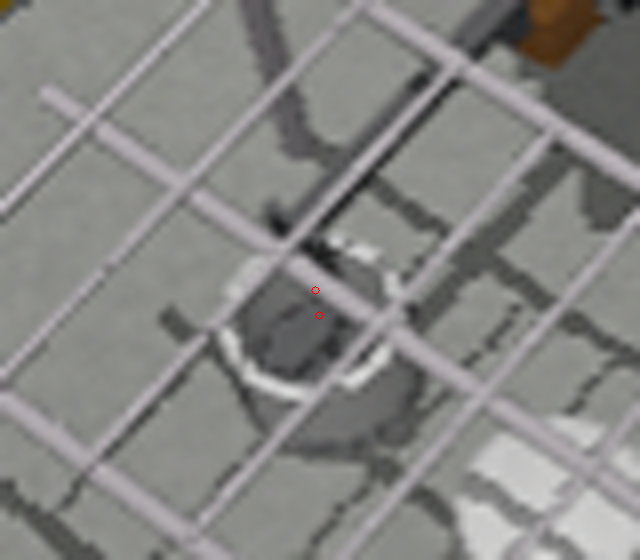

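The blade is over the middle of the cup: tip marker at (315,290), rim centre at (312,319), which allows for the height difference. I lower it while watching the force.

```bash

python3 -m crank '[{"jaw":0,"x":0,"y":0,"z":10,"ax":0,"ay":0,"az":0},{"jaw":0,"x":0,"y":0,"z":10,"ax":0,"ay":0,"az":0},{"jaw":0,"x":0,"y":0,"z":4,"ax":0,"ay":0,"az":0},{"jaw":0,"x":0,"y":0,"z":0,"ax":0,"ay":0,"az":0}]'
python3 -m crank '[{"jaw":0,"x":0,"y":0,"z":8,"ax":0,"ay":0,"az":0},{"jaw":0,"x":0,"y":0,"z":8,"ax":0,"ay":0,"az":0},{"jaw":0,"x":0,"y":0,"z":8,"ax":0,"ay":0,"az":0},{"jaw":0,"x":0,"y":0,"z":2,"ax":0,"ay":0,"az":0},{"jaw":0,"x":0,"y":0,"z":0,"ax":0,"ay":0,"az":0}]'
```

```text
t: 13.7
eef_pos: [0.5582, -0.1028, 0.0503]
tool_rot: [-0.001, -0.075, 0.997, 0.0]
contact_force: [0.2, -0.5, -3.2]
gripper_width: 0.265
t: 14.32
eef_pos: [0.5586, -0.1028, 0.0247]
tool_rot: [-0.0, -0.075, 0.997, 0.0]
contact_force: [0.1, -0.3, -1.6]
gripper_width: 0.268
```

```bash

python3 -m crank '[{"jaw":0,"x":6,"y":0,"z":0,"ax":0,"ay":0,"az":0},{"jaw":0,"x":7,"y":0,"z":0,"ax":0,"ay":0,"az":0},{"jaw":0,"x":7,"y":0,"z":0,"ax":0,"ay":0,"az":0},{"jaw":0,"x":7,"y":0,"z":0,"ax":0,"ay":0,"az":0},{"jaw":0,"x":8,"y":0,"z":0,"ax":0,"ay":0,"az":0},{"jaw":0,"x":8,"y":0,"z":0,"ax":0,"ay":0,"az":0},{"jaw":0,"x":8,"y":0,"z":0,"ax":0,"ay":0,"az":0},{"jaw":0,"x":8,"y":0,"z":0,"ax":0,"ay":0,"az":0}]'
python3 - <<'E'
from h import *
b,d=eyes.read_camera('scene')
A=cv2.resize(b[180:280,220:340],(720,600),interpolation=cv2.INTER_CUBIC)[:,:,::-1].copy()
cv2.imwrite('pics/c6.png',A); need(None)
E
```

```text
t: 15.32
eef_pos: [0.5, -0.1117, 0.025]
tool_rot: [0.0, -0.075, 0.997, -0.0]
contact_force: [1.5, 0.1, -0.4]
gripper_width: 0.274
t 15.38 tcp [ 0.4986 -0.1119  0.0248] q [-0.22  0.55  0.4   2.11 -0.4   0.55  2.19] F [ 1.1  0.9 -1. ] w 0.263
jaw angle 98.59 tool z [-1.1e-03  2.0e-04 -1.0e+00]
```

View pics/c6.png

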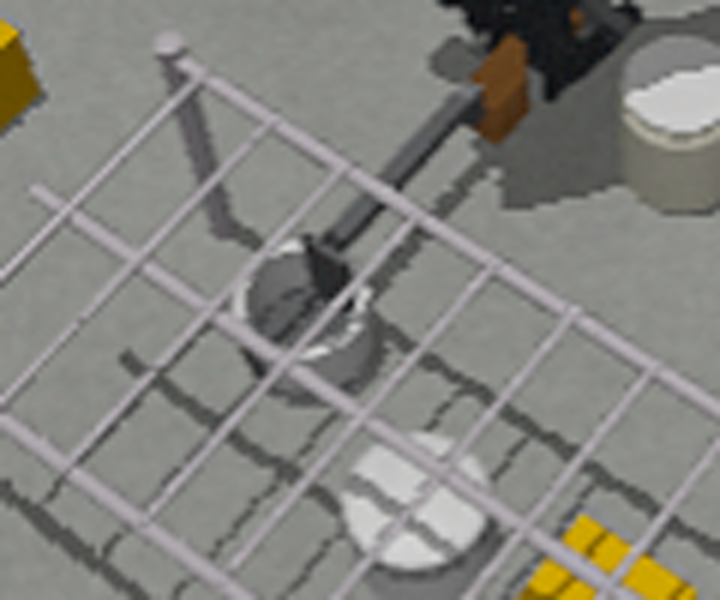

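The blade is inside the cup at about (325,270), and the piston follows, standing. I continue the drag by 92 mm.

```bash

python3 -m crank '[{"jaw":0,"x":9,"y":0,"z":0,"ax":0,"ay":0,"az":0},{"jaw":0,"x":9,"y":0,"z":0,"ax":0,"ay":0,"az":0},{"jaw":0,"x":9,"y":0,"z":0,"ax":0,"ay":0,"az":0},{"jaw":0,"x":9,"y":0,"z":0,"ax":0,"ay":0,"az":0},{"jaw":0,"x":9,"y":0,"z":0,"ax":0,"ay":0,"az":0},{"jaw":0,"x":9,"y":0,"z":0,"ax":0,"ay":0,"az":0},{"jaw":0,"x":9,"y":0,"z":0,"ax":0,"ay":0,"az":0},{"jaw":0,"x":9,"y":0,"z":0,"ax":0,"ay":0,"az":0},{"jaw":0,"x":8,"y":0,"z":0,"ax":0,"ay":0,"az":0},{"jaw":0,"x":8,"y":0,"z":0,"ax":0,"ay":0,"az":0},{"jaw":0,"x":4,"y":0,"z":0,"ax":0,"ay":0,"az":0},{"jaw":0,"x":0,"y":0,"z":0,"ax":0,"ay":0,"az":0}]'
python3 - <<'E'
from h import *
b,d=eyes.read_camera('scene'); np.savez('s3.npz',p=b,d=d)
a,da=eyes.read_camera('top'); np.savez('t3.npz',p=a,d=da)
A=np.hstack([cv2.resize(b[140:260,240:360],(400,400)),cv2.resize(a[120:240,280:400],(400,400))])[:,:,::-1]
cv2.imwrite('pics/c7.png',A); need(None)
P=cloud('scene',d); q=P[(P[...,2]>.044)&(P[...,2]<.055)&(P[...,0]>.50)&(P[...,0]<.66)&(P[...,1]<-.045)&(P[...,1]>-.16)]
print(len(q),q.min(0),q.max(0),cv2.minEnclosingCircle(q[:,:2].astype(np.float32)*1000))
E
```

```text
t: 16.88
eef_pos: [0.4087, -0.1254, 0.0248]
tool_rot: [-0.0, -0.075, 0.997, 0.0]
contact_force: [0.2, 0.1, -1.8]
gripper_width: 0.267
t 16.98 tcp [ 0.409  -0.1253  0.0248] q [-0.17  0.46  0.39  2.3  -0.4   0.45  2.27] F [-0.4  0.4 -1.2] w 0.264
jaw angle 98.63 tool z [-8.e-04  2.e-04 -1.e+00]
105 [ 0.50032025 -0.15950911  0.044036  ] [ 0.65777067 -0.06827217  0.05497329] ((579.0454711914062, -133.96316528320312), 82.76637268066406)
```

View pics/c7.png

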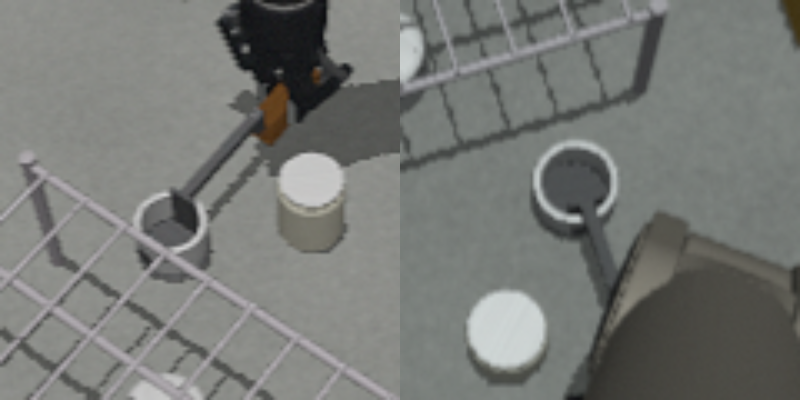

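```bash

python3 -m crank '[{"jaw":0,"x":-6,"y":0,"z":0,"ax":0,"ay":0,"az":0},{"jaw":0,"x":0,"y":0,"z":-15,"ax":0,"ay":0,"az":0},{"jaw":0,"x":0,"y":0,"z":-20,"ax":0,"ay":0,"az":0},{"jaw":0,"x":0,"y":0,"z":-25,"ax":0,"ay":0,"az":0},{"jaw":0,"x":-5,"y":-20,"z":0,"ax":0,"ay":0,"az":0},{"jaw":0,"x":0,"y":-30,"z":0,"ax":0,"ay":0,"az":0},{"jaw":0,"x":0,"y":-30,"z":0,"ax":0,"ay":0,"az":0},{"jaw":0,"x":0,"y":-30,"z":0,"ax":0,"ay":0,"az":0},{"jaw":0,"x":0,"y":-28,"z":0,"ax":0,"ay":0,"az":0},{"jaw":0,"x":0,"y":0,"z":0,"ax":0,"ay":0,"az":0}]'
python3 -m crank '[{"jaw":0,"x":0,"y":0,"z":20,"ax":0,"ay":0,"az":0},{"jaw":0,"x":0,"y":0,"z":25,"ax":0,"ay":0,"az":0},{"jaw":0,"x":0,"y":0,"z":18,"ax":0,"ay":0,"az":0},{"jaw":0,"x":0,"y":0,"z":8,"ax":0,"ay":0,"az":0},{"jaw":0,"x":0,"y":0,"z":0,"ax":0,"ay":0,"az":0}]'
python3 - <<'E'
from h import *
print(plane('top',[[332.2-.5,174.6-.5]],.05),plane('scene',[[291.1,205.8]],.05))
E
```

```text
t: 18.23
eef_pos: [0.441, -0.2627, 0.086]
tool_rot: [0.0, -0.074, 0.997, -0.001]
contact_force: [-0.5, 0.7, -1.2]
gripper_width: 0.264
t: 18.85
eef_pos: [0.4408, -0.26, 0.0137]
tool_rot: [-0.0, -0.075, 0.997, 0.0]
contact_force: [-0.5, -0.3, -1.5]
gripper_width: 0.266
[[ 0.57503106 -0.09980522  0.05      ]] [[ 0.57357696 -0.09847593  0.05      ]]
```

```bash

python3 -m crank '[{"jaw":0,"x":0,"y":0,"z":3,"ax":0,"ay":0,"az":0},{"jaw":0,"x":0,"y":0,"z":2,"ax":0,"ay":0,"az":0},{"jaw":0,"x":0,"y":0,"z":0,"ax":0,"ay":0,"az":0},{"jaw":60,"x":0,"y":0,"z":0,"ax":0,"ay":0,"az":0},{"jaw":60,"x":0,"y":0,"z":0,"ax":0,"ay":0,"az":0},{"jaw":60,"x":0,"y":0,"z":0,"ax":0,"ay":0,"az":0},{"jaw":60,"x":0,"y":0,"z":0,"ax":0,"ay":0,"az":0}]'
python3 -m crank '[{"jaw":70,"x":0,"y":0,"z":-20,"ax":0,"ay":0,"az":0},{"jaw":80,"x":0,"y":0,"z":-40,"ax":0,"ay":0,"az":0},{"jaw":95,"x":0,"y":0,"z":-50,"ax":0,"ay":0,"az":0},{"jaw":100,"x":0,"y":0,"z":-30,"ax":0,"ay":0,"az":2},{"jaw":100,"x":-40,"y":30,"z":0,"ax":0,"ay":0,"az":2},{"jaw":100,"x":-40,"y":40,"z":0,"ax":0,"ay":0,"az":0},{"jaw":100,"x":-30,"y":40,"z":0,"ax":0,"ay":0,"az":0},{"jaw":100,"x":0,"y":40,"z":0,"ax":0,"ay":0,"az":0},{"jaw":100,"x":0,"y":0,"z":0,"ax":0,"ay":0,"az":0}]'
python3 -c "
from h import *
need([.575,-.099,.120])"
```

```text
t: 19.73
eef_pos: [0.441, -0.2602, 0.0089]
tool_rot: [0.0, -0.075, 0.997, -0.0]
contact_force: [0.1, -0.2, -0.3]
gripper_width: 0.599
t: 20.85
eef_pos: [0.5374, -0.0965, 0.1484]
tool_rot: [-0.001, -0.043, 0.999, 0.001]
contact_force: [0.8, -0.9, 0.4]
gripper_width: 1.003
t 20.85 tcp [ 0.5374 -0.0965  0.1484] q [-0.36  0.4   0.53  1.97 -0.27  0.84  1.98] F [ 0.8 -0.9  0.4] w 1.003
jaw angle 94.98 tool z [-0.0012  0.0016 -1.    ]
shift [-37.3  -5.9  28.3]
```

```bash

python3 -m crank '[{"jaw":100,"x":-20,"y":-4,"z":10,"ax":0,"ay":0,"az":0},{"jaw":100,"x":-17,"y":-2,"z":20,"ax":0,"ay":0,"az":0},{"jaw":100,"x":0,"y":0,"z":30,"ax":0,"ay":0,"az":0},{"jaw":100,"x":0,"y":0,"z":18,"ax":0,"ay":0,"az":0},{"jaw":100,"x":0,"y":0,"z":0,"ax":0,"ay":0,"az":0}]' 40
python3 - <<'E'
from h import *
need([.575,-.099,.012])
b,d=eyes.read_camera('scene')
cv2.imwrite('pics/c8.png',cv2.resize(b[140:260,230:350],(500,500))[:,:,::-1])
E
```

```text
t: 21.48
eef_pos: [0.5734, -0.1042, 0.0698]
tool_rot: [-0.001, -0.04, 0.999, -0.0]
contact_force: [0.5, -0.0, 0.4]
gripper_width: 0.996
t 21.48 tcp [ 0.5734 -0.1042  0.0698] q [-0.28  0.57  0.46  1.93 -0.37  0.73  2.06] F [ 0.5 -0.   0.4] w 0.996
jaw angle 94.57 tool z [-2.8e-03 -2.0e-04 -1.0e+00]
shift [-2.2  5.  57.8]
```

View pics/c8.png

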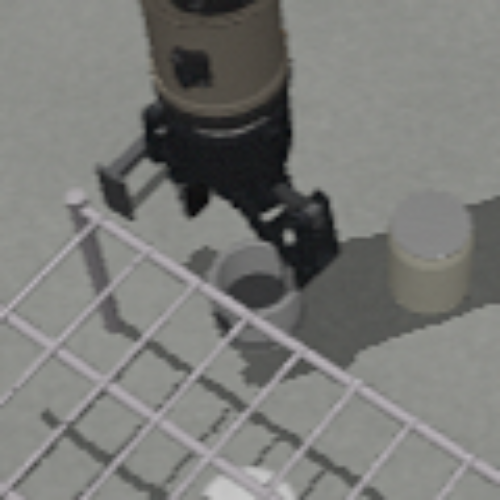

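The open jaws straddle the piston, which stands at about (255,285), with space all round. I apply the 5 mm correction, descend and grip.

```bash

python3 -m crank '[{"jaw":100,"x":-2,"y":5,"z":8,"ax":0,"ay":0,"az":0},{"jaw":100,"x":0,"y":0,"z":20,"ax":0,"ay":0,"az":0},{"jaw":100,"x":0,"y":0,"z":18,"ax":0,"ay":0,"az":0},{"jaw":100,"x":0,"y":0,"z":12,"ax":0,"ay":0,"az":0},{"jaw":100,"x":0,"y":0,"z":0,"ax":0,"ay":0,"az":0}]' 
python3 -m crank '[{"jaw":0,"x":0,"y":0,"z":0,"ax":0,"ay":0,"az":0},{"jaw":0,"x":0,"y":0,"z":0,"ax":0,"ay":0,"az":0},{"jaw":0,"x":0,"y":0,"z":0,"ax":0,"ay":0,"az":0},{"jaw":0,"x":0,"y":0,"z":0,"ax":0,"ay":0,"az":0},{"jaw":0,"x":0,"y":0,"z":0,"ax":0,"ay":0,"az":0}]' 50 
python3 -m crank '[{"jaw":0,"x":0,"y":0,"z":-10,"ax":0,"ay":0,"az":0},{"jaw":0,"x":0,"y":0,"z":-20,"ax":0,"ay":0,"az":0},{"jaw":0,"x":0,"y":0,"z":-30,"ax":0,"ay":0,"az":0},{"jaw":0,"x":0,"y":0,"z":-40,"ax":0,"ay":0,"az":0},{"jaw":0,"x":0,"y":0,"z":-30,"ax":0,"ay":0,"az":0},{"jaw":0,"x":0,"y":0,"z":0,"ax":0,"ay":0,"az":0}]' 
python3 -c "
from h import *
need([.396,.305,.146])"
```

```text
t: 22.15
eef_pos: [0.5752, -0.0985, 0.0115]
tool_rot: [-0.001, -0.04, 0.999, 0.0]
contact_force: [-0.9, -0.1, 1.4]
gripper_width: 0.993
t: 22.78
eef_pos: [0.5768, -0.0988, 0.0138]
tool_rot: [0.001, -0.04, 0.999, -0.0]
contact_force: [-0.9, 0.1, 6.5]
gripper_width: 0.727
t: 23.52
eef_pos: [0.578, -0.0986, 0.146]
tool_rot: [0.003, -0.04, 0.999, -0.0]
contact_force: [0.3, -0.9, -3.6]
gripper_width: 0.727
t 23.52 tcp [ 0.578  -0.0986  0.146 ] q [-0.34  0.47  0.53  1.88 -0.31  0.86  1.99] F [ 0.3 -0.9 -3.6] w 0.727
jaw angle 94.63 tool z [ 5.8e-03  2.0e-04 -1.0e+00]
shift [148.9 417.   -1. ]
```

```bash

python3 -m crank '[{"jaw":0,"x":6,"y":20,"z":0,"ax":0,"ay":0,"az":0},{"jaw":0,"x":12,"y":38,"z":0,"ax":0,"ay":0,"az":0},{"jaw":0,"x":14,"y":40,"z":0,"ax":0,"ay":0,"az":0},{"jaw":0,"x":14,"y":40,"z":0,"ax":0,"ay":0,"az":0},{"jaw":0,"x":14,"y":40,"z":0,"ax":0,"ay":0,"az":0},{"jaw":0,"x":15,"y":40,"z":0,"ax":0,"ay":0,"az":0},{"jaw":0,"x":15,"y":40,"z":0,"ax":0,"ay":0,"az":0},{"jaw":0,"x":15,"y":40,"z":0,"ax":0,"ay":0,"az":0},{"jaw":0,"x":15,"y":40,"z":0,"ax":0,"ay":0,"az":0},{"jaw":0,"x":14,"y":40,"z":0,"ax":0,"ay":0,"az":0},{"jaw":0,"x":14,"y":39,"z":0,"ax":0,"ay":0,"az":0},{"jaw":0,"x":0,"y":0,"z":0,"ax":0,"ay":0,"az":0}]' >/dev/null
python3 - <<'E'
from h import *
need([.396,.305,.022])
b,d=eyes.read_camera('scene')
v,u=np.mgrid[0:400,0:640]
m=(b.min(2)>150)&(u>400)&(u<480)&(v>230)&(v<300)
print('pad visible scene',m.sum(),plane('scene',[[u[m].mean(),v[m].mean()]],.008) if m.any() else '')
print('pad centre in scene from top:',proj('scene',[[.396,.305,.008]]))
p0=np.load('scene0.npz')['p']; m=(p0.min(2)>150)&(u>410)&(u<475)&(v>230)&(v<295); print('scene0 pad',m.sum(),plane('scene',[[u[m].mean(),v[m].mean()]],.008))
cv2.imwrite('pics/c9.png',cv2.resize(b[180:340,370:530],(560,560))[:,:,::-1])
E
```

```text
t 25.02 tcp [0.3925 0.3085 0.1419] q [-1.17  0.32  0.45  2.08 -0.2   0.78  1.07] F [ 0.7 -0.4 -3. ] w 0.730
jaw angle 95.01 tool z [-0.0016  0.     -1.    ]
shift [ -3.3  -3.8 119.9]
pad visible scene 362 [[0.41771064 0.29370179 0.008     ]]
pad centre in scene from top: [[440.42971658 261.7625011 ]]
scene0 pad 1120 [[0.39649219 0.30762647 0.008     ]]
```

View pics/c9.png

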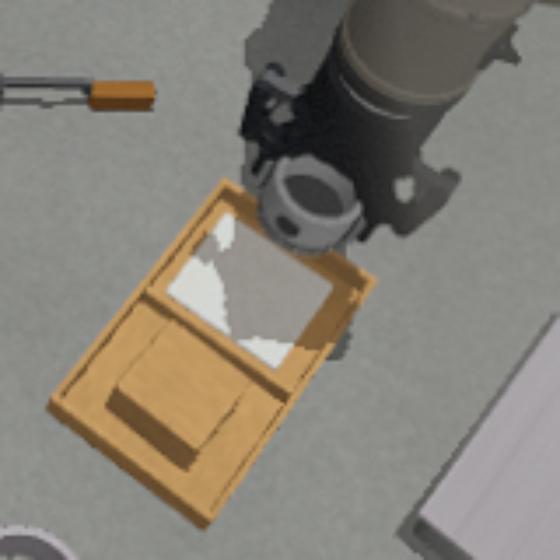

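The piston hangs upright at about (310,205) in the gripper above the empty compartment. The two views agree on the pad to 3 mm. I lower it.

```bash

python3 -m crank '[{"jaw":0,"x":-3,"y":-3,"z":20,"ax":0,"ay":0,"az":0},{"jaw":0,"x":0,"y":0,"z":25,"ax":0,"ay":0,"az":0},{"jaw":0,"x":0,"y":0,"z":25,"ax":0,"ay":0,"az":0},{"jaw":0,"x":0,"y":0,"z":20,"ax":0,"ay":0,"az":0},{"jaw":0,"x":0,"y":0,"z":12,"ax":0,"ay":0,"az":0},{"jaw":0,"x":0,"y":0,"z":8,"ax":0,"ay":0,"az":0},{"jaw":0,"x":0,"y":0,"z":0,"ax":0,"ay":0,"az":0},{"jaw":0,"x":0,"y":0,"z":0,"ax":0,"ay":0,"az":0}]' 
python3 -m crank '[{"jaw":0,"x":0,"y":0,"z":3,"ax":0,"ay":0,"az":0},{"jaw":0,"x":0,"y":0,"z":3,"ax":0,"ay":0,"az":0},{"jaw":0,"x":0,"y":0,"z":2,"ax":0,"ay":0,"az":0},{"jaw":0,"x":0,"y":0,"z":0,"ax":0,"ay":0,"az":0},{"jaw":0,"x":0,"y":0,"z":0,"ax":0,"ay":0,"az":0}]'
```

```text
t: 26.08
eef_pos: [0.3987, 0.3028, 0.0334]
tool_rot: [0.0, -0.04, 0.999, 0.0]
contact_force: [-0.1, 0.3, -3.7]
gripper_width: 0.726
t: 26.7
eef_pos: [0.3983, 0.3026, 0.0249]
tool_rot: [-0.0, -0.04, 0.999, 0.0]
contact_force: [0.2, 0.9, -3.3]
gripper_width: 0.729
```

```bash

python3 -m crank '[{"jaw":0,"x":0,"y":0,"z":2,"ax":0,"ay":0,"az":0},{"jaw":0,"x":0,"y":0,"z":1.5,"ax":0,"ay":0,"az":0},{"jaw":0,"x":0,"y":0,"z":0,"ax":0,"ay":0,"az":0},{"jaw":0,"x":0,"y":0,"z":0,"ax":0,"ay":0,"az":0}]'
```

```text
t: 27.2
eef_pos: [0.3983, 0.3026, 0.0217]
tool_rot: [-0.0, -0.04, 0.999, 0.0]
contact_force: [-1.5, -1.0, 5.4]
gripper_width: 0.732
```

Contact is felt: the vertical force went from -3.3 N to +5.4 N. Release and rise.

```bash

python3 -m crank '[{"jaw":80,"x":0,"y":0,"z":0,"ax":0,"ay":0,"az":0},{"jaw":90,"x":0,"y":0,"z":0,"ax":0,"ay":0,"az":0},{"jaw":95,"x":0,"y":0,"z":0,"ax":0,"ay":0,"az":0},{"jaw":95,"x":0,"y":0,"z":0,"ax":0,"ay":0,"az":0},{"jaw":95,"x":0,"y":0,"z":-10,"ax":0,"ay":0,"az":0},{"jaw":95,"x":0,"y":0,"z":-25,"ax":0,"ay":0,"az":0},{"jaw":95,"x":0,"y":0,"z":-40,"ax":0,"ay":0,"az":0},{"jaw":95,"x":0,"y":0,"z":-50,"ax":0,"ay":0,"az":0},{"jaw":95,"x":0,"y":40,"z":-50,"ax":0,"ay":0,"az":0},{"jaw":95,"x":0,"y":50,"z":-30,"ax":0,"ay":0,"az":0},{"jaw":95,"x":0,"y":50,"z":0,"ax":0,"ay":0,"az":0},{"jaw":95,"x":0,"y":40,"z":0,"ax":0,"ay":0,"az":0}]' 
python3 -m crank '[{"jaw":95,"x":30,"y":40,"z":0,"ax":0,"ay":0,"az":0},{"jaw":95,"x":30,"y":40,"z":0,"ax":0,"ay":0,"az":0},{"jaw":95,"x":30,"y":30,"z":0,"ax":0,"ay":0,"az":0},{"jaw":95,"x":0,"y":0,"z":0,"ax":0,"ay":0,"az":0},{"jaw":95,"x":0,"y":0,"z":0,"ax":0,"ay":0,"az":0}]' 
python3 - <<'E'
from h import *
a,da=eyes.read_camera('top'); b,db=eyes.read_camera('scene')
cv2.imwrite('pics/c10.png',np.vstack([a[:,100:],b[100:,100:]])[:,:,::-1] if 0 else cv2.resize(np.hstack([a[40:340,120:520],b[60:360,120:520]]),(800,300))[:,:,::-1])
for n,d in(('top',da),('scene',db)):
    P=cloud(n,d); q=P[(np.abs(P[...,2]-.058)<.004)&(np.hypot(P[...,0]-.397,P[...,1]-.305)<.05)]
    print(n,len(q),cv2.minEnclosingCircle(q[:,:2].astype(np.float32)*1000),q[:,2].mean(), 'slope',np.linalg.lstsq(np.c_[q[:,:2],np.ones(len(q))],q[:,2],rcond=None)[0].round(3))
    h=P[(P[...,0]>.39)&(P[...,0]<.6)&(P[...,1]<-.21)&(P[...,1]>-.29)&(P[...,2]>.03)]
    print(' hook',len(h),h[:,2].max() if len(h) else '',cv2.minAreaRect(h[:,:2].astype(np.float32)*1000) if len(h) else '')
need(None)
E
```

```text
t: 28.7
eef_pos: [0.3832, 0.4833, 0.2265]
tool_rot: [0.0, -0.041, 0.999, 0.001]
contact_force: [-0.0, -0.4, -0.2]
gripper_width: 0.949
t: 29.32
eef_pos: [0.286, 0.5827, 0.2256]
tool_rot: [0.0, -0.04, 0.999, -0.0]
contact_force: [-0.4, 0.6, 0.6]
gripper_width: 0.948
top 224 ((396.5111083984375, 299.57598876953125), 32.683441162109375) 0.05756255192512993 slope [0.004 0.002 0.056]
 hook 589 0.05347370553336739 ((493.58489990234375, -252.17221069335938), (192.78036499023438, 26.586437225341797), 8.55325698852539)
scene 142 ((398.5482482910156, 302.20806884765625), 32.392032623291016) 0.05700607700685593 slope [0.008 0.008 0.051]
 hook 318 0.05423734906851241 ((494.0661926269531, -249.24452209472656), (192.59500122070312, 27.645477294921875), 8.534097671508789)
t 29.43 tcp [0.287  0.5822 0.2256] q [-1.51  0.46  0.42  1.65 -0.21  1.07  0.62] F [0.5 0.  0.3] w 0.949
jaw angle 94.48 tool z [ 8.e-04 -2.e-04 -1.e+00]
```

View pics/c10.png

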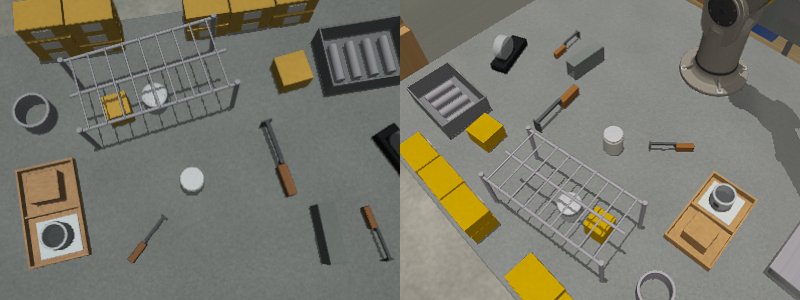

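Both views show the piston standing on the pad (rim at 57–58 mm, level) and the hook flat on the bench. Everything else is where it was.

```bash
python3 -c "
from station import ticket
print(ticket.hand_in())"
```

```text
the job is handed in; nothing more can be done
None
```

The job is done and handed in at about 29.5 s of the 72 s allowed; the hand-in gave no verdict.

I drew the hook out of its sleeve by the shaft, laid it down and took it again by its wooden handle. With the blade inside the cup I dragged the piston, standing, to about 67 mm in front of the rack. I laid the hook down, then set the piston on the pad and let go only once I felt contact.

**Last checks:**
- **Piston:** its middle is within about 6 mm of the pad's middle in both views. The rim is level at 57–58 mm above the bench, as expected for standing on the pad.
- **Hook:** it lies flat and let go, with the top of the shaft at about 50 mm. The handle's middle is about 28 mm behind the sleeve's origin (the limit is 55 mm), and the tip is clear of the rack.
- **Other parts:** by eye, in the final pictures, none of them has moved; I did not measure them.
- **Disagreement:** the two cameras differed by 2–8 mm on the same points, well within what the grips and fits needed. No check failed.

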